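# Put the wrench sockets back on their rail in order of size

### The arm

A 6-joint arm with a two-finger parallel gripper is mounted at the origin on a cart in front of the work surface, level with it; the furniture and walls round the work are solid. World frame = base frame: x ahead of the robot, y to its left, z up, the work surface at z = 0. Lengths are in mm, angles in degrees, forces in N, time in s.
With the tool pointing down it reaches from about 350 to 850 mm from the base axis. Payload 8.1 kg.
Tool frame: the origin (TCP) lies midway between the tips of the shut fingers; the grasp point (between the pads) lies 19 mm behind it; z points along the fingers, y is the direction in which the jaws open and shut (so a half turn about z gives the same grasp; the last joint's range is limited). The gripper opens to 85 mm and grips with 20 to 120 N. Pads are 22 mm wide; open, the fingers measure 114 mm over their backs; the gripper's body (76 mm by 85 mm) begins 54 mm behind the grasp point. The pads swing forward as they close: fully open they stand 13 mm farther back than shut.
Start: joints at [-80.008, 7.471, 85.268, -0, 87.261, -4.893], TCP at [154.153, -579.864, 231.292] pointing down, gripper open.
Joint ranges: [-169.43, 169.43], [-51.17, 129.36], [1.28, 143.12], [-76.62, 256.62], [0, 156.53], [-152.29, 152.29]. Speed limits (degrees/s): [136.94, 136.94, 159.86, 180, 180, 180].

### API

Orientations are given as [roll, pitch, yaw] about the fixed x, y, z axes, in that order (R = Rz(yaw) Ry(pitch) Rx(roll)).
In Python, from bench import telemetry, snapshot, camera_params, job gives the robot as it stands. The module is installed in compiled form; this text tells all that it offers.
- The arm moves only by the shell command python3 -m jog 'ROWS' [FORCE]. ROWS is JSON, a list that holds one entry, the list of rows, each a list of 7 numbers: the shift along the tool's x, y, z in units of 50 mm (1.0 is 50 mm), then the turn, a rotation vector about the tool's x, y, z in units of 2 pi rad (1.0 is 2 pi rad), then the opening, from 0 (shut) to 1 (fully open). In form: [[[dx, dy, dz, rx, ry, rz, claw], ...]]. A call has 1 to 12 rows; each row shifts and turns the commanded pose from where the row before left it, along the tool's axes as they then stand; what a row does not reach is not made up. A row lasts 1/8 s, in which the tool goes at most 62.5 mm and 10.7 degrees, less where a joint would pass 70% of its speed; a pose out of reach is approached as far as the arm can. A call with a number of a shift or a turn outside -1 to 1 is refused whole. A call with a gripper value outside its range is refused whole. The fingers move at their own pace and stop on an object; FORCE is the grip in N (left out, the last holds). Time passes only in rows, so rows that do not move let the fingers close. It gives the time, the measured TCP pose, the force and the opening at its end, in the units of the state.
- telemetry.sense(): the state, without advancing time (a new reading comes with each control period).
- snapshot(name): name is "scene" or "top" or "wrist"; returns (picture, depth): 400x640x3 uint8, red, green, blue; 400x640 float32, mm along the optical axis (not along the pixel's ray), 0 where there is no reading.
- camera_params(name): a dict with "K" (3x3 intrinsics, pixels), "D" ([k1, k2, p1, p2, k3] as OpenCV has them; the pictures are not rectified), "extrinsics" (4x4, takes a point from camera to world coordinates). Camera axes: x right, y down, z forward; pixel columns grow to the right and rows downward; lengths in mm; the calibration is good to about 2 mm. A picture is of the moment at which its call begins: read the wrist's pose just before it. camera_params takes no time and is no camera call; for the wrist camera it gives the pose at the moment of the call.
- job.hand_in(): hands the job in, once; it reports no verdict.
The state is a dict: "time": time; "joint_pos": joint angles; "qd": joint speeds; "joint_efforts": joint torques, N m; "tool_pos": TCP position; "tcp_rot": TCP orientation; "ft_force": force on the tool from outside, world axes, zero at the start; "wrist_torque": the same for the moment, N m; "finger_gap": finger opening in mm.
Only numpy, scipy, OpenCV 4.12 (cv2) and the standard library are available. Lean on these libraries where they do the work, as an engineer would, in place of code of your own. Each camera call takes 0.05 s, during which the arm holds its last target. There are 200 camera calls.

### The job

Put the four loose steel sockets back on the socket rail in order of size: the largest on the seat next to the rail's ring-shaped hanging eye, then each next smaller one along the row, so that the smallest is on the seat at the other end. Stand each one upright, mouth up as it is now, centred on its own round seat, and let go of it.

Things in the scene. Friction and masses are not known exactly. Their poses are not given: they have to be found in the camera images.
- socket_1_mid (a point): the largest of four plain steel wrench sockets: an upright round cylinder 54 mm in diameter and 66 mm tall, hexagonal mouth upward; this point is its centre, half-way up (33 mm above its underside), z up along its axis
- socket_2_mid (a point): the second largest of four plain steel wrench sockets: an upright round cylinder 43 mm in diameter and 54 mm tall, hexagonal mouth upward; this point is its centre, half-way up (27 mm above its underside), z up along its axis
- socket_3_mid (a point): the third largest of four plain steel wrench sockets: an upright round cylinder 32 mm in diameter and 42 mm tall, hexagonal mouth upward; this point is its centre, half-way up (21 mm above its underside), z up along its axis
- socket_4_mid (a point): the smallest of four plain steel wrench sockets: an upright round cylinder 22 mm in diameter and 32 mm tall, hexagonal mouth upward; this point is its centre, half-way up (16 mm above its underside), z up along its axis
- seat_a_top (a point): one of four equal round black rubber seats (56 mm diameter, flat, 3 mm proud) in a straight row, 74 mm apart and in the order a, b, c, d, on a flat 64 mm wide, 314 mm long, 6 mm thick aluminium rail fixed to the bench; this point is the centre of the seat's top, 9 mm above the bench; the end seats are the ones next to the eye or the plain cap
- seat_b_top (a point): one of four equal round black rubber seats (56 mm diameter, flat, 3 mm proud) in a straight row, 74 mm apart and in the order a, b, c, d, on a flat 64 mm wide, 314 mm long, 6 mm thick aluminium rail fixed to the bench; this point is the centre of the seat's top, 9 mm above the bench
- seat_c_top (a point): one of four equal round black rubber seats (56 mm diameter, flat, 3 mm proud) in a straight row, 74 mm apart and in the order a, b, c, d, on a flat 64 mm wide, 314 mm long, 6 mm thick aluminium rail fixed to the bench; this point is the centre of the seat's top, 9 mm above the bench
- seat_d_top (a point): one of four equal round black rubber seats (56 mm diameter, flat, 3 mm proud) in a straight row, 74 mm apart and in the order a, b, c, d, on a flat 64 mm wide, 314 mm long, 6 mm thick aluminium rail fixed to the bench; this point is the centre of the seat's top, 9 mm above the bench; the end seats are the ones next to the eye or the plain cap
- eye: the rail's hanging eye: a flat aluminium ring, 50 mm outside, 28 mm hole, 8 mm thick, fixed at one end of the rail, its centre 57 mm beyond the centre of the end seat beside it (seat a or seat d, it varies); origin at the centre of its underside on the bench. The other end of the rail has a plain black bar-shaped cap, 10 mm high
Mind the look-alikes: they are no part of the job. What is shaped like the part that bears socket_3_mid but green is not meant.

How it is judged (in metres and radians):
At the end, for the whole second after the job is handed in: Each socket stands upright (within 0.1 rad) and at rest on its own seat, within 12 mm of the seat's centre, at seat height within 5 mm, in falling order of size from the seat beside the hanging eye to the seat at the plain end (((horizontal distance between eye and seat_a_top below 0.08 m and horizontal distance between socket_1_mid and seat_a_top below 0.012 m and z of socket_1_mid in the frame of seat_a_top between 0.028 and 0.038 m and horizontal distance between socket_2_mid and seat_b_top below 0.012 m and z of socket_2_mid in the frame of seat_b_top between 0.022 and 0.032 m and horizontal distance between socket_3_mid and seat_c_top below 0.012 m and z of socket_3_mid in the frame of seat_c_top between 0.016 and 0.026 m and horizontal distance between socket_4_mid and seat_d_top below 0.012 m and z of socket_4_mid in the frame of seat_d_top between 0.011 and 0.021 m) or (horizontal distance between eye and seat_d_top below 0.08 m and horizontal distance between socket_1_mid and seat_d_top below 0.012 m and z of socket_1_mid in the frame of seat_d_top between 0.028 and 0.038 m and horizontal distance between socket_2_mid and seat_c_top below 0.012 m and z of socket_2_mid in the frame of seat_c_top between 0.022 and 0.032 m and horizontal distance between socket_3_mid and seat_b_top below 0.012 m and z of socket_3_mid in the frame of seat_b_top between 0.016 and 0.026 m and horizontal distance between socket_4_mid and seat_a_top below 0.012 m and z of socket_4_mid in the frame of seat_a_top between 0.011 and 0.021 m)) and angle between each of socket_1_mid, socket_2_mid, socket_3_mid, socket_4_mid's own z axis and vertical below 0.1 rad and linear speed of each of socket_1, socket_2, socket_3, socket_4 below 0.02 m/s); the robot touches nothing.
It also fails if it takes over 120 s, if anything falls off the work surface, if the arm or the gripper's body presses on something with over 40 N, if the wrist force passes 120 N, or if a joint passes its speed limit or range.

## Working session

There is one attempt and no reset: what is moved stays moved. The work goes in short steps, Python scripts to look and compute and a shell command to move; the robot and the scene stay as the last step left them, time stands still between calls to the robot, and variables do not carry over. Pictures are saved under pics/ and viewed, about 12 in all and at most 16, crops included, and the job is handed in when it is done.

```bash
mkdir -p pics; cat > h.py <<'E'
import cv2,numpy as np
from bench import telemetry,snapshot,camera_params,job
def grab(n,f=None):
    p=camera_params(n); im,d=snapshot(n)
    np.savez(f'pics/{n}.npz',im=im,d=d,K=p['K'],D=p['D'],E=p['extrinsics'])
    if f: cv2.imwrite('pics/'+f,im[:,:,::-1])
    return im,d,p
def load(n):
    z=np.load(f'pics/{n}.npz'); return z['im'],z['d'],dict(K=z['K'],D=z['D'],extrinsics=z['E'])
def world(p,d):
    h,w=d.shape; uv=np.stack(np.meshgrid(np.arange(w),np.arange(h)),-1).reshape(-1,1,2).astype(np.float64)
    n=cv2.undistortPoints(uv,np.array(p['K'],float),np.array(p['D'],float)).reshape(h,w,2)
    P=np.dstack([n[...,0]*d,n[...,1]*d,d]); E=np.array(p['extrinsics'])
    return P@E[:3,:3].T+E[:3,3]
E
python3 - <<'E'
from h import *
for n in('top','scene'):
    im,d,p=grab(n,n+'0.png'); print(n,np.round(p['extrinsics'],2).tolist(),np.round(p['K'],1).tolist())
print(telemetry.sense())
E
```

```text
top [[-0.02, -1.0, 0.05, 447.01], [-1.0, 0.02, 0.01, -9.17], [-0.01, -0.05, -1.0, 1063.72], [0.0, 0.0, 0.0, 1.0]] [[429.9, 0.0, 313.4], [0.0, 429.9, 204.2], [0.0, 0.0, 1.0]]
scene [[0.58, -0.37, 0.73, -331.42], [-0.82, -0.27, 0.51, -576.47], [0.01, -0.89, -0.45, 561.46], [0.0, 0.0, 0.0, 1.0]] [[453.2, 0.0, 318.9], [0.0, 453.2, 202.9], [0.0, 0.0, 1.0]]
{'time': 0.1, 'joint_pos': array([-8.00085216e+01,  7.51133898e+00,  8.53232734e+01,  5.79946579e-04,
        8.72615646e+01, -4.89338765e+00]), 'qd': array([-0.1405239 ,  0.00955104, -0.13145672,  0.02164402, -0.09529441,
       -0.01049577]), 'joint_efforts': array([ 9.12508276e-04, -5.70954037e+01, -5.01940084e+01, -3.18981865e-04,
        8.07389966e-03,  1.15159816e-05]), 'tool_pos': array([ 154.06208318, -579.37080741,  230.34127429]), 'tcp_rot': array([-1.79904223e+02, -8.78120320e-03,  1.48848305e+01]), 'ft_force': array([-0.24121985, -0.18358686,  0.67624935]), 'wrist_torque': array([ 0.02944564, -0.00742583, -0.03319138]), 'finger_gap': 85.50160125028155}
```

View pics/top0.png

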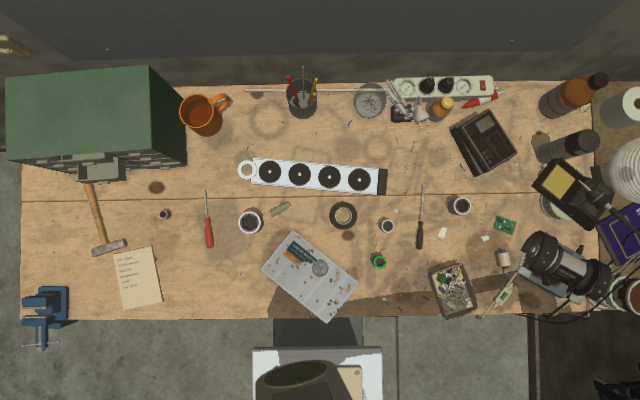

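View pics/scene0.png

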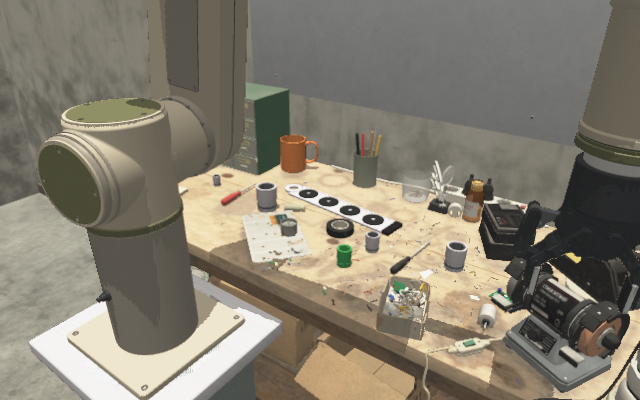

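The top view shows the eye at (247,170), with seats at (270,171), (300,174), (330,177) and (360,180). The sockets are at (250,222), (460,205), (387,226) and (164,214), and the green decoy is at (379,261). Next I measure them.

```bash
python3 - <<'E'
from h import *
from scipy import ndimage
im,d,p=load('top'); W=world(p,d)
K=np.array(p['K']);D=np.array(p['D']);E=np.array(p['extrinsics'])
def ray(u,v,z):
    n=cv2.undistortPoints(np.array([[[u,v]]],float),K,D)[0,0]; r=E[:3,:3]@np.array([n[0],n[1],1]); return E[:3,3]+r*(z-E[2,3])/r[2]
g=im.astype(int).sum(2)
S=[]
for u,v in[(270,171),(300,174),(330,177),(360,180)]:
    m=np.zeros(g.shape,bool);m[v-13:v+14,u-13:u+14]=g[v-13:v+14,u-13:u+14]<200
    m=ndimage.binary_fill_holes(m);l,n=ndimage.label(m);m=l==l[v-4,u]
    cy,cx=ndimage.center_of_mass(m); w=ray(cx,cy,9);S.append(w); print('seat',m.sum(),cx,cy,w.round(1),'depth z',np.median(W[m][:,2]).round(1))
S=np.array(S);print(np.diff(S,axis=0).round(1))
for (u,v),h,dia in zip([(250,222),(460,205),(387,226),(164,214)],[66,54,42,32],[54,43,32,22]):
    q=W[v-22:v+23,u-22:u+23].reshape(-1,3); t=q[(q[:,2]>h-5)&(q[:,2]<h+6)]
    c,r=cv2.minEnclosingCircle(t[:,:2].astype(np.float32)); print('sock',len(t),np.round(c,1),'dia',2*r,'z',np.median(t[:,2]).round(1),'max',q[:,2].max().round(1), t[:,:2].mean(0).round(1), ((t.min(0)+t.max(0))/2).round(1))
print('bench z',np.median(W[250:260,200:240,2]))
cv2.imwrite('pics/c1.png',cv2.resize(im[150:280,140:500,::-1],None,fx=2.2,fy=2.2,interpolation=cv2.INTER_CUBIC))
t=telemetry.sense();print(camera_params('wrist'))
E
```

```text
seat 357 269.33053221288515 171.12885154061624 [587.2 108.    9. ] depth z 9.0
seat 353 299.04532577903683 173.94050991501416 [578.9  34.6   9. ] depth z 9.2
seat 354 328.9491525423729 176.5 [571.2 -39.    9. ] depth z 9.1
seat 356 358.82865168539325 179.27247191011236 [ 563.1 -112.5    9. ] depth z 8.9
[[ -8.3 -73.4   0. ]
 [ -7.7 -73.6   0. ]
 [ -8.1 -73.5   0. ]]
sock 223 [461.3 150.4] dia 54.085670471191406 z 65.5 max 1063.7 [460.6 150.5] [461.5 150.4  66. ]
sock 152 [ 492.1 -350.1] dia 44.558258056640625 z 53.5 max 1063.7 [ 491.9 -350. ] [ 492.  -349.8   53.7]
sock 80 [ 447.1 -174.6] dia 32.060428619384766 z 41.5 max 1063.7 [ 446.7 -174.6] [ 447.  -175.    41.6]
sock 43 [484.  365.2] dia 22.38140106201172 z 31.2 max 1063.7 [484.6 365.3] [484.7 365.3  31.7]
bench z -0.11306472532919543
{'K': array([[332.44135759,   0.        , 322.41437287],
       [  0.        , 332.44135759, 202.24508662],
       [  0.        ,   0.        ,   1.        ]]), 'D': array([-0.05708105,  0.        ,  0.        ,  0.        ,  0.        ]), 'extrinsics': array([[ 2.56642707e-01, -9.13712535e-01, -3.15061780e-01,
         2.35659374e+02],
       [-9.66501679e-01, -2.43636138e-01, -8.07213570e-02,
        -5.57697322e+02],
       [-3.00431938e-03,  3.25224287e-01, -9.45632136e-01,
         3.73025025e+02],
       [ 0.00000000e+00,  0.00000000e+00,  0.00000000e+00,
         1.00000000e+00]])}
```

View pics/c1.png

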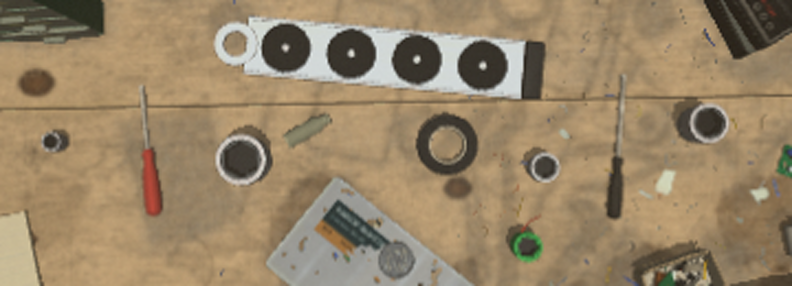

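```bash
python3 - <<'E'
from h import *
im,d,p=load('top'); W=world(p,d); P=W[d>0]
sel=P[(P[:,2]<1000)]
print('cols y=',list(range(450,-750,-75)))
for x in range(100,800,50):
    r=[]
    for y in range(450,-750,-75):
        q=sel[(abs(sel[:,0]-x)<25)&(abs(sel[:,1]-y)<37)]
        r.append(int(q[:,2].max()) if len(q) else -1)
    print(x,r)
E
```

```text
cols y= [450, 375, 300, 225, 150, 75, 0, -75, -150, -225, -300, -375, -450, -525, -600, -675]
100 [-1, -1, -1, -1, 6, 4, 3, 17, 7, -1, -1, -1, -1, -1, -1, -1]
150 [-1, -1, -1, -1, 5, 6, 5, 4, 3, -1, -1, -1, -1, 350, 308, -1]
200 [-1, -4, -2, -1, -1, 429, 460, 468, -1, -1, 38, 14, -57, -131, 247, 13]
250 [15, 13, 5, 5, 8, 33, 40, 39, 7, 6, 46, 45, 23, 5, 79, 157]
300 [14, 14, 5, 6, 6, 39, 40, 40, 5, 6, 48, 58, 22, 118, 146, 157]
350 [16, 13, 7, 5, 41, 40, 65, 39, 45, 7, 56, 49, 145, 147, 144, 171]
400 [24, 15, 19, 21, 5, 40, 40, 7, 43, 22, 13, 7, 146, 144, 116, 177]
450 [19, 35, 19, 21, 71, 38, 38, 24, 45, 42, 50, 56, 12, 121, 160, 175]
500 [5, 35, 14, 6, 69, 23, 6, 24, 8, 7, 58, 57, 5, 102, 171, 163]
550 [175, 6, 16, 5, 15, 13, 14, 14, 16, 28, 13, 79, 6, 102, 141, 175]
600 [239, 239, 239, 8, 14, 13, 13, 12, 14, 28, 6, 85, 85, 181, 183, 172]
650 [239, 238, 239, 7, 6, 4, 5, 6, 6, 7, 6, 89, 85, 178, 183, 126]
700 [239, 240, 240, 104, 5, 163, 166, 5, 71, 138, 107, 88, 87, 5, 163, 100]
750 [240, 240, 239, 104, 6, 144, 175, 73, 117, 132, 108, 47, 50, 5, 204, 102]
```

```bash
python3 -m jog '[[[0.4,-0.14,0,0,0,0,1],[0.8,-0.28,0,0,0,0,1],[0.85,-0.3,0,0,0,0,1],[0.85,-0.3,0,0,0,0,1],[0.85,-0.3,0,0,0,0,1],[0.85,-0.3,0,0,0,0,1],[0.85,-0.3,0,0,0,0,1],[0.85,-0.3,0,0,0,0,1],[0.8,-0.28,0,0,0,0,1],[0.6,-0.2,0,0,0,0,1],[0,0,0,0,0,0,1]]]' 40
python3 -m jog '[[[0,0,0,0,0,-0.0274,1],[0,0,0,0,0,-0.0274,1],[0,0,0,0,0,-0.0274,1],[0,0,0,0,0,-0.0274,1],[0,0,0,0,0,-0.0274,1],[0,0,0,0,0,-0.0274,1],[0,0,0,0,0,-0.0274,1],[0,0,0,0,0,0,1],[0,0,0,0,0,0,1]]]'
cat > go.py <<'E'
import sys
from h import *
# tool-frame move (50 mm units) from measured pose to x y z [yaw]
s=telemetry.sense(); t=[float(a) for a in sys.argv[1:]]
from scipy.spatial.transform import Rotation as R
Q=R.from_euler('xyz',s['tcp_rot'],degrees=True)
print('pos',s['tool_pos'].round(1),s['tcp_rot'].round(2),'f',s['ft_force'].round(1),'gap',round(float(s['finger_gap']),1),'t',s['time'])
print('units',(Q.inv().apply(np.array(t[:3])-s['tool_pos'])/50).round(3))
E
python3 go.py 492 -350 230
```

```text
time: 1.48
tool_pos: [493.5, -347.7, 230.9]
tcp_rot: [-179.9, -0.0, 15.1]
ft_force: [0.4, 0.6, -0.1]
finger_gap: 85.7
time: 2.6
tool_pos: [491.3, -350.4, 231.3]
tcp_rot: [-180.0, -0.0, 83.7]
ft_force: [-0.5, 0.2, -0.1]
finger_gap: 85.1
pos [ 491.3 -350.4  231.3] [-179.99   -0.     83.7 ] f [-0.5  0.2 -0.1] gap 85.1 t 2.6
units [0.011 0.014 0.025]
```

```bash
python3 -m jog '[[[0,0,0.4,0,0,0,1],[0,0,0.8,0,0,0,1],[0,0,0.9,0,0,0,1],[0,0,0.9,0,0,0,1],[0,0,0.8,0,0,0,1],[0,0,0.4,0,0,0,1],[0,0,0.22,0,0,0,1],[0,0,0,0,0,0,0.3],[0,0,0,0,0,0,0],[0,0,0,0,0,0,0],[0,0,0,0,0,0,0],[0,0,0,0,0,0,0]]]' 40
python3 -m jog '[[[0,0,0,0,0,0,0],[0,0,0,0,0,0,0],[0,0,0,0,0,0,0]]]'
```

```text
time: 4.1
tool_pos: [492.7, -351.5, 12.3]
tcp_rot: [179.9, 0.1, 83.9]
ft_force: [-1.6, 0.2, 6.9]
finger_gap: 42.1
time: 4.47
tool_pos: [492.7, -351.5, 12.3]
tcp_rot: [179.9, 0.1, 83.9]
ft_force: [-0.5, 0.1, 5.7]
finger_gap: 42.2
```

```bash
python3 -m jog '[[[0,0,-0.3,0,0,0,0],[0,0,-0.7,0,0,0,0],[0,0,-0.9,0,0,0,0],[0,0,-0.7,0,0,0,0],[0,0,-0.4,0,0,0,0],[0,0,0,0,0,0,0]]]'
python3 -m jog '[[[0.4,0.05,0,0,0,0,0],[0.75,0.09,0,0,0,0,0],[0.85,0.09,0,0,0,0,0],[0.9,0.1,0,0,0,0,0],[0.9,0.1,0,0,0,0,0],[0.9,0.1,0,0,0,0,0],[0.9,0.1,0,0,0,0,0],[0.85,0.1,0,0,0,0,0],[0.7,0.09,0,0,0,0,0],[0.5,0.06,0,0,0,0,0],[0.2,0.02,0,0,0,0,0],[0,0,0,0,0,0,0]]]'
python3 - <<'E'
from h import *
grab('wrist','w1.png')
E
python3 go.py 579 34 25
```

```text
time: 5.22
tool_pos: [492.3, -351.1, 162.1]
tcp_rot: [179.8, 0.1, 83.9]
ft_force: [-0.5, -0.2, -2.9]
finger_gap: 41.9
time: 6.72
tool_pos: [576.9, 35.6, 159.0]
tcp_rot: [-179.9, 0.0, 84.0]
ft_force: [0.2, -0.6, -3.2]
finger_gap: 42.0
pos [577.   34.8 159.3] [-1.799e+02  3.000e-02  8.396e+01] f [ 0.3  0.  -4.4] gap 42.1 t 6.775
units [-0.011  0.045  2.686]
```

View pics/w1.png

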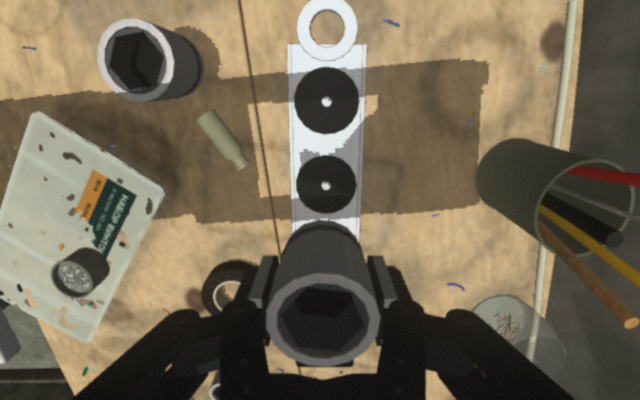

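```bash
cat > chk.py <<'E'
from h import *
from scipy import ndimage
import sys
# wrist: rim of the held socket at height > zmin near TCP
im,d,p=load('wrist'); W=world(p,d)
x,y,zt,dia=map(float,sys.argv[1:5])
m=(abs(W[...,0]-x)<dia*.6)&(abs(W[...,1]-y)<dia*.6)&(abs(W[...,2]-zt)<3.5)&(d>0)
q=W[m]; c,r=cv2.minEnclosingCircle(q[:,:2].astype(np.float32)); print('rim',len(q),np.round(c,1),'dia',round(2*r,1),'z',np.median(q[:,2]).round(1))
for sx,sy in [(587.2,108),(578.9,34.6),(571.2,-39),(563.1,-112.5)]:
    E=np.linalg.inv(p['extrinsics']);pt=E@[sx,sy,9,1]
    uv=cv2.projectPoints(pt[None,:3],np.zeros(3),np.zeros(3),p['K'],p['D'])[0].ravel(); print('seat px',uv.round(1))
E
python3 chk.py 577 35 201 43
```

```text
rim 5884 [575.7  38.6] dia 56.1 z 199.9
seat px [325.7 102.9]
seat px [324.9 186.6]
seat px [324.7 258.5]
seat px [324.2 319.8]
```

```bash
python3 -m jog '[[[-0.02,0.04,0.4,0,0,0,0],[0,0,0.7,0,0,0,0],[0,0,0.8,0,0,0,0],[0,0,0.45,0,0,0,0],[0,0,0.25,0,0,0,0],[0,0,0.1,0,0,0,0],[0,0,0.03,0,0,0,0],[0,0,0,0,0,0,0],[0,0,0,0,0,0,0]]]'
python3 go.py 579 34.6 21.5
```

```text
time: 7.9
tool_pos: [580.4, 33.9, 24.8]
tcp_rot: [179.9, -0.0, 83.9]
ft_force: [0.3, 0.0, -4.0]
finger_gap: 42.2
pos [580.4  33.9  24.8] [ 1.799e+02 -1.000e-02  8.394e+01] f [ 0.3  0.  -4. ] gap 42.2 t 7.9
units [ 0.012 -0.03   0.065]
```

```bash
python3 -m jog '[[[0,-0.02,0.06,0,0,0,0],[0,0,0,0,0,0,0],[0,0,0,0,0,0,0]]]'
python3 -m jog '[[[0,0,0,0,0,0,0.7],[0,0,0,0,0,0,0.9],[0,0,0,0,0,0,0.9],[0,0,-0.3,0,0,0,1],[0,0,-0.7,0,0,0,1],[0,0,-0.9,0,0,0,1],[0,0,-0.8,0,0,0,1],[0,0,-0.3,0,0,0,1],[0,0,0,0,0,0,1]]]'
python3 go.py 461.3 150.4 172
python3 - <<'E'
from h import *
grab('top')
im,d,p=load('top'); W=world(p,d)
q=W[(abs(W[...,0]-579)<35)&(abs(W[...,1]-34)<35)&(abs(W[...,2]-63)<5)];print(len(q),cv2.minEnclosingCircle(q[:,:2].astype(np.float32)))
E
```

```text
time: 8.28
tool_pos: [579.3, 34.0, 21.3]
tcp_rot: [179.9, -0.0, 83.9]
ft_force: [1.6, 0.8, -0.5]
finger_gap: 42.3
time: 9.4
tool_pos: [579.5, 33.9, 172.2]
tcp_rot: [179.8, -0.0, 83.9]
ft_force: [-0.4, -0.2, -1.0]
finger_gap: 85.6
pos [579.5  33.9 172.2] [ 1.7985e+02 -1.0000e-02  8.3930e+01] f [-0.4 -0.2 -1. ] gap 85.6 t 9.4
units [ 2.067e+00 -2.596e+00 -2.000e-03]
28 ((569.395751953125, 19.64723777770996), 11.03551197052002)
```

```bash
python3 -m jog '[[[0.35,-0.44,0,0,0,0,1],[0.5,-0.65,0,0,0,0,1],[0.55,-0.65,0,0,0,0,1],[0.45,-0.57,0,0,0,0,1],[0.22,-0.29,0,0,0,0,1],[0,0,0,0,0,0,1],[0,0,0,0,0,0,1]]]'
python3 - <<'E'
from h import *
grab('wrist')
im,d,p=load('wrist'); W=world(p,d)
q=W[(abs(W[...,0]-461)<45)&(abs(W[...,1]-150)<45)&(abs(W[...,2]-66)<4)];print(len(q),cv2.minEnclosingCircle(q[:,:2].astype(np.float32)))
grab('top');im,d,p=load('top'); W=world(p,d)
q=W[(abs(W[...,0]-579)<35)&(abs(W[...,1]-34)<35)&(abs(W[...,2]-63)<5)];print(len(q),cv2.minEnclosingCircle(q[:,:2].astype(np.float32)))
E
python3 go.py 461.3 150.4 12
```

```text
time: 10.32
tool_pos: [460.8, 150.0, 170.4]
tcp_rot: [-180.0, 0.0, 83.9]
ft_force: [0.8, -0.3, 0.4]
finger_gap: 85.1
1983 ((462.2318115234375, 152.1654052734375), 27.050731658935547)
146 ((578.180419921875, 34.74623107910156), 21.301864624023438)
pos [461.  149.9 170.6] [-1.7999e+02  2.0000e-02  8.3870e+01] f [-0.  -0.1  0.1] gap 85.4 t 10.425
units [0.012 0.006 3.172]
```

```bash
python3 -m jog '[[[0.02,0.01,0.35,0,0,0,1],[0,0,0.7,0,0,0,1],[0,0,0.8,0,0,0,1],[0,0,0.7,0,0,0,1],[0,0,0.4,0,0,0,1],[0,0,0.2,0,0,0,1],[0,0,0,0,0,0,0.4],[0,0,0,0,0,0,0],[0,0,0,0,0,0,0],[0,0,0,0,0,0,0],[0,0,0,0,0,0,0]]]' 50
python3 go.py 461.3 150.4 12
```

```text
time: 11.8
tool_pos: [462.0, 151.7, 14.3]
tcp_rot: [179.9, -0.0, 83.9]
ft_force: [1.1, -0.2, 5.4]
finger_gap: 53.0
pos [462.  151.7  14.3] [ 1.7988e+02 -3.0000e-02  8.3930e+01] f [ 1.1 -0.2  5.4] gap 53.0 t 11.8
units [-0.027 -0.011  0.046]
```

```bash
python3 -m jog '[[[0,0,-0.3,0,0,0,0],[0,0,-0.7,0,0,0,0],[0,0,-0.7,0,0,0,0],[0,0,-0.3,0,0,0,0],[-0.07,0.3,0,0,0,0,0],[-0.13,0.6,0,0,0,0,0],[-0.15,0.65,0,0,0,0,0],[-0.13,0.6,0,0,0,0,0],[-0.09,0.36,0,0,0,0,0],[-0.02,0.08,0,0,0,0,0],[0,0,0,0,0,0,0],[0,0,0,0,0,0,0]]]'
python3 go.py 587.5 108 24
```

```text
time: 13.3
tool_pos: [585.7, 108.7, 112.5]
tcp_rot: [-179.9, 0.0, 84.0]
ft_force: [0.3, -0.4, -6.4]
finger_gap: 53.0
pos [585.7 108.7 112.5] [-1.7992e+02  1.0000e-02  8.3950e+01] f [ 0.3 -0.4 -6.4] gap 53.0 t 13.3
units [-0.011  0.04   1.771]
```

```bash
python3 -m jog '[[[-0.01,0.02,0.3,0,0,0,0],[0,0,0.55,0,0,0,0],[0,0,0.5,0,0,0,0],[0,0,0.25,0,0,0,0],[0,0,0.1,0,0,0,0],[0,0,0,0,0,0,0],[0,0,0,0,0,0,0],[0,0,0,0,0,0,0]]]'
python3 go.py 587.2 108 23.3
```

```text
time: 14.3
tool_pos: [588.3, 108.0, 29.3]
tcp_rot: [179.9, -0.0, 83.9]
ft_force: [0.3, -0.4, -5.5]
finger_gap: 53.4
pos [588.3 108.   29.3] [ 1.799e+02 -2.000e-02  8.393e+01] f [ 0.3 -0.4 -5.5] gap 53.4 t 14.3
units [-0.003 -0.022  0.12 ]
```

```bash
python3 -m jog '[[[0,-0.02,0.08,0,0,0,0],[0,0,0.035,0,0,0,0],[0,0,0,0,0,0,0],[0,0,0,0,0,0,0]]]'
python3 -m jog '[[[0,0,0,0,0,0,0.8],[0,0,0,0,0,0,1],[0,0,0,0,0,0,1],[0,0,-0.3,0,0,0,1],[0,0,-0.7,0,0,0,1],[0,0,-0.9,0,0,0,1],[0,0,-0.8,0,0,0,1],[0,0,-0.3,0,0,0,1],[0,0,0,0,0,0,1]]]'
python3 go.py 447 -174.8 172
```

```text
time: 14.8
tool_pos: [586.5, 108.1, 23.3]
tcp_rot: [-180.0, 0.0, 83.9]
ft_force: [-5.1, -0.4, 4.0]
finger_gap: 53.1
time: 15.92
tool_pos: [587.4, 108.1, 174.0]
tcp_rot: [179.8, -0.0, 83.9]
ft_force: [0.7, -0.2, -0.4]
finger_gap: 85.1
pos [587.4 108.1 174. ] [ 1.7984e+02 -3.0000e-02  8.3930e+01] f [ 0.7 -0.2 -0.4] gap 85.1 t 15.925
units [-5.923 -2.194  0.031]
```

```bash
python3 -m jog '[[[-0.4,-0.15,0,0,0,0,1],[-0.8,-0.3,0,0,0,0,1],[-0.85,-0.31,0,0,0,0,1],[-0.85,-0.31,0,0,0,0,1],[-0.85,-0.31,0,0,0,0,1],[-0.85,-0.31,0,0,0,0,1],[-0.75,-0.28,0,0,0,0,1],[-0.45,-0.17,0,0,0,0,1],[-0.12,-0.05,0,0,0,0,1],[0,0,0,0,0,0,1],[0,0,0,0,0,0,1]]]'
python3 - <<'E'
from h import *
def c(n,x,y,z,w):
    grab(n);im,d,p=load(n); W=world(p,d)
    q=W[(abs(W[...,0]-x)<w)&(abs(W[...,1]-y)<w)&(abs(W[...,2]-z)<4)];print(n,len(q),cv2.minEnclosingCircle(q[:,:2].astype(np.float32)))
c('wrist',447,-175,42,30);c('top',587,108,75,40)
E
python3 go.py 447 -174.8 8
```

```text
time: 17.3
tool_pos: [446.4, -174.0, 172.0]
tcp_rot: [-180.0, -0.0, 84.0]
ft_force: [0.8, 0.9, -0.4]
finger_gap: 85.4
wrist 602 ((448.68402099609375, -172.9383544921875), 15.926950454711914)
top 226 ((585.4744873046875, 107.22063446044922), 27.103164672851562)
pos [ 446.6 -174.   172.4] [-1.7999e+02 -1.0000e-02  8.4000e+01] f [-0.1 -0.6 -0.6] gap 85.2 t 17.4
units [-0.016  0.01   3.287]
```

```bash
python3 -m jog '[[[0,0.02,0.35,0,0,0,1],[0,0,0.7,0,0,0,1],[0,0,0.8,0,0,0,1],[0,0,0.8,0,0,0,1],[0,0,0.45,0,0,0,1],[0,0,0.25,0,0,0,1],[0,0,0,0,0,0,0.4],[0,0,0,0,0,0,0],[0,0,0,0,0,0,0],[0,0,0,0,0,0,0],[0,0,0,0,0,0,0],[0,0,0,0,0,0,0]]]' 40
python3 go.py 447 -174.8 5
```

```text
time: 18.9
tool_pos: [448.4, -175.4, 6.4]
tcp_rot: [179.9, 0.0, 83.9]
ft_force: [-1.0, 1.4, 6.0]
finger_gap: 30.8
pos [ 448.4 -175.4    6.4] [1.7987e+02 5.0000e-02 8.3930e+01] f [-1.   1.4  6. ] gap 30.8 t 18.9
units [ 0.009 -0.03   0.028]
```

```bash
python3 -m jog '[[[0,0,-0.3,0,0,0,0],[0,0,-0.8,0,0,0,0],[0,0,-0.8,0,0,0,0],[0,0,-0.3,0,0,0,0],[0.3,0.22,0,0,0,0,0],[0.65,0.47,0,0,0,0,0],[0.7,0.5,0,0,0,0,0],[0.65,0.48,0,0,0,0,0],[0.46,0.34,0,0,0,0,0],[0.2,0.14,0,0,0,0,0],[0,0,0,0,0,0,0],[0,0,0,0,0,0,0]]]'
python3 go.py 571.4 -39.8 15.4
```

```text
time: 20.4
tool_pos: [569.1, -39.6, 114.3]
tcp_rot: [-179.9, 0.0, 83.9]
ft_force: [0.0, -0.8, -1.0]
finger_gap: 31.2
pos [569.1 -39.6 114.3] [-1.7992e+02  1.0000e-02  8.3900e+01] f [ 0.  -0.8 -1. ] gap 31.2 t 20.4
units [1.000e-03 5.000e-02 1.978e+00]
```

```bash
python3 -m jog '[[[0,0.03,0.35,0,0,0,0],[0,0,0.6,0,0,0,0],[0,0,0.55,0,0,0,0],[0,0,0.3,0,0,0,0],[0,0,0.12,0,0,0,0],[0,0,0,0,0,0,0],[0,0,0,0,0,0,0],[0,0,0,0,0,0,0]]]'
python3 go.py 571.4 -39.8 15.4
```

```text
time: 21.4
tool_pos: [572.2, -39.3, 20.1]
tcp_rot: [179.9, 0.0, 83.9]
ft_force: [-0.2, 0.5, -0.6]
finger_gap: 31.2
pos [572.2 -39.3  20.1] [179.9    0.    83.93] f [-0.2  0.5 -0.6] gap 31.2 t 21.4
units [-0.012 -0.015  0.094]
```

```bash
python3 -m jog '[[[-0.01,-0.015,0.06,0,0,0,0],[0,0,0.03,0,0,0,0],[0,0,0,0,0,0,0],[0,0,0,0,0,0,0]]]'
python3 -m jog '[[[0,0,0,0,0,0,0.7],[0,0,0,0,0,0,1],[0,0,0,0,0,0,1],[0,0,-0.3,0,0,0,1],[0,0,-0.8,0,0,0,1],[0,0,-0.9,0,0,0,1],[0,0,-0.9,0,0,0,1],[0,0,-0.8,0,0,0,1],[0,0,-0.3,0,0,0,1],[0,0,0,0,0,0,1]]]'
python3 go.py 484.5 365.3 215
python3 - <<'E'
from h import *
im,d,p=load('top'); W=world(p,d)
for y in range(300,500,20):
    q=W[(abs(W[...,1]-y)<10)&(W[...,2]>100)&(W[...,2]<300)&(W[...,0]>420)]; print(y,q[:,0].min().round() if len(q) else None)
E
```

```text
time: 21.9
tool_pos: [570.7, -39.6, 15.4]
tcp_rot: [180.0, 0.0, 83.9]
ft_force: [-4.6, 1.3, 7.7]
finger_gap: 31.0
time: 23.15
tool_pos: [571.3, -39.7, 215.9]
tcp_rot: [179.9, 0.0, 83.9]
ft_force: [0.1, 0.0, -0.6]
finger_gap: 85.5
pos [571.3 -39.7 215.9] [1.7985e+02 1.0000e-02 8.3940e+01] f [ 0.1  0.  -0.6] gap 85.5 t 23.15
units [ 7.871 -2.581  0.01 ]
300 691.0
320 607.0
340 605.0
360 599.0
380 600.0
400 603.0
420 557.0
440 551.0
460 549.0
480 549.0
```

```bash
python3 -m jog '[[[0.4,-0.13,0,0,0,0,1],[0.8,-0.26,0,0,0,0,1],[0.9,-0.3,0,0,0,0,1],[0.9,-0.3,0,0,0,0,1],[0.9,-0.3,0,0,0,0,1],[0.9,-0.3,0,0,0,0,1],[0.9,-0.29,0,0,0,0,1],[0.9,-0.3,0,0,0,0,1],[0.75,-0.25,0,0,0,0,1],[0.4,-0.12,0,0,0,0,1],[0.12,-0.03,0,0,0,0,1],[0,0,0,0,0,0,1]]]'
python3 -m jog '[[[0,0,0,0,0,-0.025,1],[0,0,0,0,0,-0.025,1],[0,0,0,0,0,-0.025,1],[0,0,0,0,0,-0.025,1],[0,0,0,0,0,0,1],[0,0,0,0,0,0,1]]]'
python3 - <<'E'
from h import *
def c(n,x,y,z,w):
    grab(n,n+'4.png');im,d,p=load(n); W=world(p,d)
    q=W[(abs(W[...,0]-x)<w)&(abs(W[...,1]-y)<w)&(abs(W[...,2]-z)<4)];print(n,len(q),cv2.minEnclosingCircle(q[:,:2].astype(np.float32)))
c('wrist',484.5,365.3,32,24);c('top',571,-39,51,30)
E
python3 go.py 484.5 365.3 3
```

```text
time: 24.65
tool_pos: [483.8, 364.7, 213.9]
tcp_rot: [-180.0, 0.1, 83.9]
ft_force: [0.2, -0.5, -0.1]
finger_gap: 85.7
time: 25.4
tool_pos: [484.3, 364.5, 214.6]
tcp_rot: [-180.0, 0.0, 119.7]
ft_force: [-0.4, -0.0, -0.4]
finger_gap: 85.7
wrist 207 ((485.5948791503906, 368.1900634765625), 11.022671699523926)
top 76 ((569.6607055664062, -39.17245101928711), 15.915314674377441)
pos [484.1 364.9 214.6] [180.     0.   119.77] f [0.1 1.4 0.5] gap 85.3 t 25.5
units [3.000e-03 1.000e-02 4.232e+00]
```

View pics/wrist4.png

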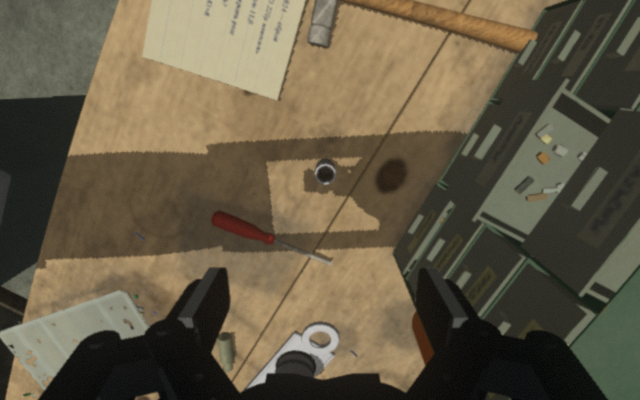

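```bash
python3 -m jog '[[[0.02,0.03,0.35,0,0,0,1],[0,0,0.7,0,0,0,1],[0,0,0.9,0,0,0,1],[0,0,0.9,0,0,0,1],[0,0,0.7,0,0,0,1],[0,0,0.4,0,0,0,1],[0,0,0.23,0,0,0,0.7],[0,0,0,0,0,0,0],[0,0,0,0,0,0,0],[0,0,0,0,0,0,0],[0,0,0,0,0,0,0],[0,0,0,0,0,0,0]]]' 35
python3 -m jog '[[[0,0,0,0,0,0,0],[0,0,0,0,0,0,0]]]'
python3 go.py 484.5 365.3 3
```

```text
time: 27.0
tool_pos: [486.0, 367.7, 7.4]
tcp_rot: [179.8, -0.0, 119.9]
ft_force: [-0.6, 0.2, 6.6]
finger_gap: 20.4
time: 27.25
tool_pos: [485.9, 367.7, 7.4]
tcp_rot: [179.8, -0.0, 119.9]
ft_force: [0.0, -0.2, 6.5]
finger_gap: 20.9
pos [485.9 367.7   7.4] [ 1.7983e+02 -1.0000e-02  1.1993e+02] f [ 0.  -0.2  6.5] gap 20.9 t 27.25
units [-0.028 -0.049  0.087]
```

```bash
python3 -m jog '[[[0,0,-0.3,0,0,0,0],[0,0,-0.8,0,0,0,0],[0,0,-0.9,0,0,0,0],[0,0,-0.9,0,0,0,0],[0,0,-0.5,0,0,0,0],[0,0,-0.1,0,0,0,0],[0,0,0,0,0,0.025,0],[0,0,0,0,0,0.025,0],[0,0,0,0,0,0.025,0],[0,0,0,0,0,0.025,0],[0,0,0,0,0,0,0],[0,0,0,0,0,0,0]]]'
python3 go.py 563.3 -112.5 180
```

```text
time: 28.75
tool_pos: [484.3, 366.7, 179.7]
tcp_rot: [-179.9, 0.0, 84.1]
ft_force: [0.1, -0.6, -1.3]
finger_gap: 20.8
pos [484.3 366.7 179.7] [-1.7994e+02  5.0000e-02  8.4140e+01] f [ 0.1 -0.6 -1.3] gap 20.8 t 28.75
units [-9.372e+00  2.551e+00 -1.000e-03]
```

```bash
python3 -m jog '[[[-0.4,0.11,0,0,0,0,0],[-0.8,0.22,0,0,0,0,0],[-0.95,0.26,0,0,0,0,0],[-0.95,0.26,0,0,0,0,0],[-0.95,0.26,0,0,0,0,0],[-0.95,0.26,0,0,0,0,0],[-0.95,0.26,0,0,0,0,0],[-0.95,0.26,0,0,0,0,0],[-0.95,0.26,0,0,0,0,0],[-0.8,0.22,0,0,0,0,0],[-0.5,0.13,0,0,0,0,0],[-0.22,0.05,0,0,0,0,0]]]'
python3 -m jog '[[[0,0,0.3,0,0,0,0],[0,0,0.7,0,0,0,0],[0,0,0.8,0,0,0,0],[0,0,0.5,0,0,0,0],[0,0,0.2,0,0,0,0],[0,0,0,0,0,0,0],[0,0,0,0,0,0,0]]]'
python3 go.py 563.3 -112.5 16.6
python3 - <<'E'
from h import *
grab('wrist','wrist5.png')
E
```

```text
time: 30.25
tool_pos: [561.4, -114.6, 180.4]
tcp_rot: [-180.0, 0.0, 83.9]
ft_force: [-1.0, 0.5, -0.6]
finger_gap: 21.0
time: 31.12
tool_pos: [563.0, -112.4, 56.9]
tcp_rot: [179.9, 0.0, 84.0]
ft_force: [0.3, 1.0, -0.4]
finger_gap: 20.8
pos [ 563.  -112.4   56.9] [1.7988e+02 2.0000e-02 8.3960e+01] f [ 0.3  1.  -0.4] gap 20.8 t 31.125
units [-0.002  0.005  0.807]
```

View pics/wrist5.png

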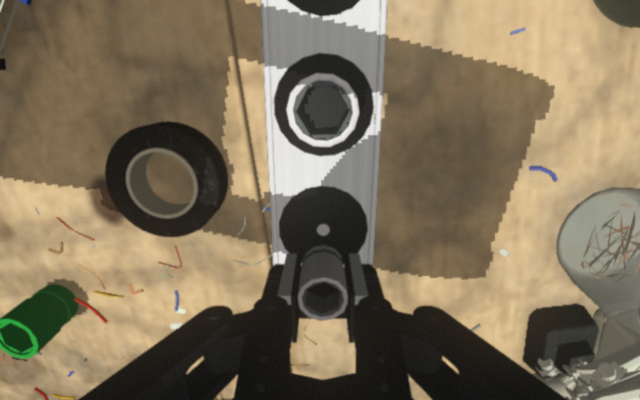

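The socket is held upright at (323,295), in line with its seat at (323,230). Socket 3 stands well centred on the seat beside it at (323,105).

```bash
python3 -m jog '[[[0,0,0.25,0,0,0,0],[0,0,0.25,0,0,0,0],[0,0,0.15,0,0,0,0],[0,0,0.08,0,0,0,0],[0,0,0.04,0,0,0,0],[0,0,0,0,0,0,0],[0,0,0,0,0,0,0]]]'
python3 go.py 563.3 -112.5 16.6
```

```text
time: 32.05
tool_pos: [562.3, -112.5, 17.4]
tcp_rot: [180.0, 0.0, 83.9]
ft_force: [0.3, 0.5, -1.1]
finger_gap: 21.1
pos [ 562.3 -112.5   17.4] [1.7996e+02 1.0000e-02 8.3930e+01] f [ 0.3  0.5 -1.1] gap 21.1 t 32.05
units [0.002 0.02  0.017]
```

Now lower the last bit, release, rise, then back the arm off so the top camera can see.

```bash
python3 -m jog '[[[0,0.01,0.02,0,0,0,0],[0,0,0,0,0,0,0],[0,0,0,0,0,0,0.6],[0,0,0,0,0,0,1],[0,0,0,0,0,0,1],[0,0,-0.3,0,0,0,1],[0,0,-0.8,0,0,0,1],[0,0,-0.9,0,0,0,1],[0,0,-0.9,0,0,0,1],[0,0,-0.8,0,0,0,1],[0,0,-0.3,0,0,0,1],[0,0,0,0,0,0,1]]]'
python3 -m jog '[[[-0.4,-0.3,0,0,0,0,1],[-0.8,-0.4,0,0,0,0,1],[-0.8,-0.4,0,0,0,0,1],[-0.8,-0.4,0,0,0,0,1],[-0.4,-0.3,0,0,0,0,1],[0,0,0,0,0,0,1],[0,0,0,0,0,0,1],[0,0,0,0,0,0,1],[0,0,0,0,0,0,1]]]'
python3 - <<'E'
from h import *
im,d,p=grab('top'); W=world(p,d)
for x,y,h in [(587.2,108,75),(578.9,34.6,63),(571.2,-39,51),(563.1,-112.5,41)]:
    q=W[(abs(W[...,0]-x)<35)&(abs(W[...,1]-y)<35)&(abs(W[...,2]-h)<4)]
    c,r=cv2.minEnclosingCircle(q[:,:2].astype(np.float32)); print(len(q),np.round(c,1),'dia',round(2*r,1),'z',np.median(q[:,2]).round(1),'err',round(float(np.hypot(c[0]-x,c[1]-y)),1))
cv2.imwrite('pics/end.png',cv2.resize(im[130:280,140:500,::-1],None,fx=2.2,fy=2.2,interpolation=cv2.INTER_CUBIC))
s=telemetry.sense();print(s['tool_pos'].round(1),s['ft_force'].round(1),s['time'])
E
```

```text
time: 33.55
tool_pos: [563.1, -112.7, 217.4]
tcp_rot: [179.9, 0.0, 83.9]
ft_force: [-0.0, 0.3, -0.7]
finger_gap: 85.1
time: 34.67
tool_pos: [456.5, -261.4, 215.8]
tcp_rot: [-180.0, -0.0, 84.0]
ft_force: [-0.4, 0.1, 0.1]
finger_gap: 85.6
222 [585.1 107.2] dia 54.3 z 74.8 err 2.3
141 [578.1  34.7] dia 42.6 z 62.7 err 0.8
76 [569.6 -39.1] dia 31.6 z 50.5 err 1.6
32 [ 561.5 -113.5] dia 21.6 z 40.1 err 1.9
[ 456.5 -261.5  215.9] [-0.4 -0.8 -0.3] 34.725
```

View pics/end.png

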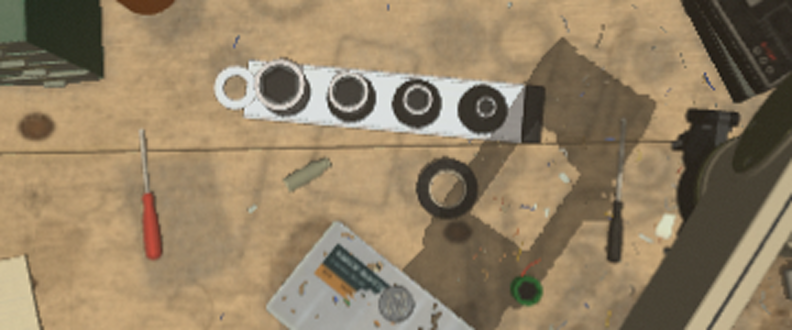

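All four sockets are seated in order from the eye (235,88) to the cap (534,114), the arm is clear, and the green decoy has not moved.

```bash
python3 -c "from bench import job; print(job.hand_in())"
```

```text
the job is handed in; nothing more can be done
None
```

All four sockets are back on the rail, standing upright with the largest next to the hanging eye and the smallest at the plain cap. I handed the job in at about 35 s on the robot's clock; the hand-in gives no verdict.

- **Position:** the last top-camera check put the four sockets 2.3, 0.8, 1.6 and 1.9 mm from their seat centres, largest to smallest, against the 12 mm allowed.
- **Height:** the socket tops measured 74.8, 62.7, 50.5 and 40.1 mm, all within 1 mm of what they should be when seated.
- **Arm:** the gripper was open and clear of everything, with under 1 N at the wrist.
- **Decoy:** the green look-alike was not touched.

No check failed. The wrist and top cameras disagreed by about 2–3 mm on where the sockets stood before pickup, which is slightly more than the stated calibration error but made no difference to the result.

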